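# Free the jammed torch from its dock

## Robot

A 7-joint arm with a two-finger parallel gripper is mounted at the origin on the work surface. World frame = base frame: x ahead of the robot, y to its left, z up, the work surface at z = 0. Lengths are in m, angles in rad, forces in N, time in s.
With the tool pointing down it reaches from about 0.425 to 0.875 m from the base axis. Payload 4.7 kg.
Tool frame: the origin (TCP) lies midway between the tips of the shut fingers; the grasp point (between the pads) lies 19 mm behind it; x points along the fingers, z is the direction in which the jaws open and shut, and the axes are right-handed (so a half turn about x gives the same grasp; the last joint's range is limited). The gripper opens to 87 mm and grips with 3 to 60 N. Pads are 19 mm wide; open, the fingers measure 117 mm over their backs; the gripper's body (75 mm by 190 mm) begins 51 mm behind the grasp point.
Start: joints at [1.341, 0.321, -0.07, 1.45, 0.023, 1.371, -0.057], TCP at [0.157, -0.631, 0.223] pointing down, gripper open.
Joint ranges: [-2.86, 2.86], [-0.3, 2.09], [-1.38, 1.24], [0.06, 2.45], [-1.56, 4.7], [0.09, 2.05], [-2.69, 2.69]. Speed limits (rad/s): [2.57, 2.57, 3.14, 3.14, 3.14, 3.14, 3.14].

## Interface

Orientations are given as a rotation vector (axis times angle).
In Python, from bench import ctrl, vision, close_job gives the robot as it stands. The module is installed in compiled form; this text tells all that it offers.
- The arm moves only by the tool servo_tool, never from a script. Its argument "commands" is a list that holds one entry, the list of rows, each a list of 7 numbers: the turn, a rotation vector about the tool's x, y, z in degrees, then the shift along the tool's x, y, z in mm, then the finger opening in mm, from 0 to 87. In form: [[[wx, wy, wz, x, y, z, grip], ...]]. A call has 1 to 5 rows; each row is the pose to reach, as a shift and turn from the pose commanded when the call began, along the tool's axes at that moment; what a row does not reach only later rows make up. A row lasts 1/8 s, in which the tool goes at most 62.5 mm and 10.7 degrees, less where a joint would pass 70% of its speed; a pose out of reach is approached as far as the arm can. A call with a gripper value outside its range is refused whole. The fingers move at their own pace and stop on an object; "newtons" is the grip in N (left out, the last holds). Time passes only in rows, so rows that repeat a pose let the fingers close. It gives the time, the measured TCP pose, the force and the opening at its end, in the units of the state.
- ctrl.get_state(): the state, without advancing time (a new reading comes with each control period).
- vision.get_image(name): name is "scene" or "side" or "wrist"; returns the picture (384x512x3 uint8, red, green, blue); there is no depth.
- vision.camera_info(name): a dict with "fov_y" (degrees; the focal length in pixels is half the picture's height over the tangent of half this angle, whatever the lens; pixels are square), "cx", "cy" (the principal point, pixels), "pose" (4x4, takes a point from camera to world coordinates). Camera axes: x right, y down, z forward; pixel columns grow to the right and rows downward; lengths in m; the calibration is good to about 2 mm. A picture is of the moment at which its call begins: read the wrist's pose just before it. camera_info takes no time and is no camera call; for the wrist camera it gives the pose at the moment of the call.
- close_job(): hands the job in, once; it reports no verdict.
The state is a dict: "time": time; "joint_positions": joint angles; "qd": joint speeds; "joint_torque": joint torques, N m; "position": TCP position; "tool_rot": TCP orientation; "ft_force": force on the tool from outside, world axes, zero at the start; "torque": the same for the moment, N m; "grip_width": opening from 0.0 (shut) to 1.0 (fully open).
Only numpy, scipy, OpenCV 4.12 (cv2) and the standard library are available. Lean on these libraries where they do the work, as an engineer would, in place of code of your own. Each camera call takes 0.05 s, during which the arm holds its last target. There are 200 camera calls.

## Task

The torch is jammed lens-down in its storage dock, because the two stiff cheeks have closed in over its head: it cannot be pulled straight out. Rock it from side to side until it has pushed both cheeks back, lift it out, and stand it upright on its lens in the empty bin, setting it down without dropping it. Leave the carton and the tape roll where they are.

Things in the scene. Friction and masses are not known exactly. Their poses are not given: they have to be found in the camera images.
- torch_mid (a point): Torch (flashlight), 180 mm long, about 0.25 kg: aluminium barrel 32 mm in diameter with a black tail cap; at its lower end a black head 44 mm in diameter and 28 mm high. It starts upright, lens down, in the dock. This point is on its axis, half-way along (90 mm from the lens face); z points from lens to tail. Grip the barrel 30 to 70 mm above this point.
- torch_lens (a point): Centre of the torch's flat lens face (its lower end, on which it can stand); z axis points to the tail.
- dock: Fixed grey plastic dock, 80 mm (its x) by 164 mm (its y), 78 mm high. Origin: centre of its underside, on the table. The cheeks slide along its y, and the torch is rocked along y (turned about x); low walls stop it from leaning along x. The cheeks' undersides are 54 mm above the table, 6 mm over the torch head's shoulder; their tops 70 mm.
- dock_rib (a point): Top of the steel rib under the lens, 20 mm above the dock's origin and 8 mm wide across y: the torch stands on it at the start and rocks about it, the head with some 3 mm of play either way in y. Leaning 0.2 to 0.3 rad from upright brings a cheek to its stop. Axes as the dock's.
- cheek_left (a joint): Slide of the black-faced cheek on the dock's +y side, 36 mm wide. 0: its face is 16.5 mm from the dock's centre plane; grows as it is pushed back towards +y; stop at 0.010 m. Stiff: it moves under about 12 N and stays where it is left. The torch's head passes freely once both cheeks are back 8 mm or more.
- cheek_right (a joint): The same for the cheek on the dock's -y side; grows as it is pushed back towards the dock's -y.
- bin_floor (a point): Centre of the inner floor of the empty pale-grey open-topped bin (fixed), 4 mm above the table. The bin is 120 mm (its x) by 150 mm (its y) outside, 60 mm high, walls 4 mm thick.
- full_bin_top (a point): Centre of the mouth, 60 mm above the table, of a like bin (fixed), filled with small cardboard boxes: not the one to use.
- carton_mid (a point): Centre of a loose cardboard carton, 60 x 85 x 50 mm high, standing on the table; to be left alone.
- tape_mid (a point): Centre of a loose roll of clear tape lying flat, 90 mm in diameter, 45 mm high; to be left alone.
Mind the look-alikes: they are no part of the job. There is more than one size of the part that bears torch_mid; the job needs the middle-sized.

How it is judged:
On the way, in this order (a step that is already met when the one before it is completed fails the run):
1. both cheeks have been pushed back by more than 4 mm (value of joint each of cheek_left, cheek_right above 0.004 m), for 0.1 s.
2. the torch is lifted clear of the dock (lens more than 80 mm above the table) (height (world z) of torch_lens above 0.08 m), for 0.1 s.
3. the torch is lowered on to the floor of the empty bin, upright and still in the gripper (horizontal distance between torch_lens and bin_floor below 0.07 m and z of torch_lens in the frame of bin_floor below 0.008 m and angle between torch_lens's own z axis and vertical below 0.12 rad and contact force between the fingers and torch above 0.5 N), for 0.05 s.
At the end, for the whole second after the job is handed in: The torch stands on its lens in the empty bin: lens within 8 mm of the bin's floor in height and within 70 mm of its centre, tilted less than 0.12 rad, at rest and released (horizontal distance between torch_lens and bin_floor below 0.07 m and z of torch_lens in the frame of bin_floor below 0.008 m and angle between torch_lens's own z axis and vertical below 0.12 rad and linear speed of torch below 0.03 m/s and contact force between the fingers and torch below 0.1 N); the robot touches nothing.
It fails at once if the carton or the tape roll is moved by more than 30 mm (distance of any of carton_mid, tape_mid from where it was at the start of the episode above 0.03 m).
It also fails if it takes over 61 s, if anything falls off the work surface, if the arm or the gripper's body presses on something with over 40 N, if the wrist force passes 120 N, or if a joint passes its speed limit or range.

## Working session

There is one attempt and no reset: what is moved stays moved. The work goes in short steps, Python scripts to look and compute and a tool call to move; the robot and the scene stay as the last step left them, time stands still between calls to the robot, and variables do not carry over. Pictures are saved under pics/ and viewed, about 8 in all and at most 12, crops included, and the job is handed in when it is done.

Besides the shell and the picture viewer there is one more tool, called after ">>>" as name(argument=value, ...) on one line, values as JSON. servo_tool: Moves the arm, as the interface text tells. Its arguments: {"type":"object","properties":{"commands":{"type":"array"},"newtons":{"type":"number"}},"required":["commands"]}

```bash
mkdir -p pics; cat > h.py <<'E'
import numpy as np, cv2
from bench import ctrl, vision
from scipy.spatial.transform import Rotation as R
def snap(name,fn):
    im=vision.get_image(name); cv2.imwrite('pics/'+fn,im[:,:,::-1]); return im
def ray(name,u,v,z,info=None):
    c=info or vision.camera_info(name); f=192/np.tan(np.radians(c['fov_y'])/2); P=np.array(c['pose'])
    d=P[:3,:3]@np.array([(u-c['cx'])/f,(v-c['cy'])/f,1]); o=P[:3,3]
    return o+d*(z-o[2])/d[2]
def proj(name,p):
    c=vision.camera_info(name); f=192/np.tan(np.radians(c['fov_y'])/2); P=np.array(c['pose'])
    q=P[:3,:3].T@(np.array(p)-P[:3,3]); return c['cx']+f*q[0]/q[2],c['cy']+f*q[1]/q[2]
E
python3 - <<'E'
from h import *
np.set_printoptions(precision=4,suppress=True)
a=snap('scene','a.png');b=snap('side','b.png')
for n in ('scene','side','wrist'): print(vision.camera_info(n))
s=ctrl.get_state();print(s)
print(R.from_rotvec(s['tool_rot']).as_matrix())
E
```

```text
{'fov_y': 49.63460819804877, 'cx': 247.6378442665381, 'cy': 188.52828043719447, 'pose': array([[-0.3252,  0.7779, -0.5377,  1.1046],
       [ 0.9456,  0.2674, -0.1851,  0.2177],
       [-0.0002, -0.5687, -0.8226,  0.9044],
       [ 0.    ,  0.    ,  0.    ,  1.    ]])}
{'fov_y': 45.358291345962115, 'cx': 249.24226455215089, 'cy': 191.32493539785887, 'pose': array([[-0.9907, -0.0999,  0.0918,  0.4387],
       [-0.1357,  0.7186, -0.682 ,  0.8783],
       [ 0.0022, -0.6882, -0.7255,  1.0219],
       [ 0.    ,  0.    ,  0.    ,  1.    ]])}
{'fov_y': 67.75313221527684, 'cx': 252.4206827540978, 'cy': 192.68553432541268, 'pose': array([[ 0.2404, -0.9327, -0.2688,  0.2316],
       [-0.9707, -0.2314, -0.0651, -0.6115],
       [-0.0015,  0.2765, -0.961 ,  0.3845],
       [ 0.    ,  0.    ,  0.    ,  1.    ]])}
{'time': 0.1, 'joint_positions': array([ 1.3411,  0.3218, -0.0701,  1.4516,  0.0226,  1.3708, -0.0569]), 'qd': array([ 0.0001, -0.001 , -0.0002, -0.0035,  0.0016, -0.0004, -0.0021]), 'joint_torque': array([  0.    , -49.2568,  -0.4057, -31.3398,  -0.0642,   0.0394,
         0.0001]), 'position': array([ 0.1567, -0.6303,  0.2216]), 'tool_rot': array([ 1.0288,  1.3162, -1.0271]), 'ft_force': array([ 0.2387,  0.729 , -0.1662]), 'torque': array([-0.0476, -0.0144, -0.0146]), 'grip_width': 0.9993565209668436}
[[-0.0005  0.9704  0.2414]
 [ 0.0017  0.2414 -0.9704]
 [-1.     -0.0001 -0.0017]]
```

View pics/a.png

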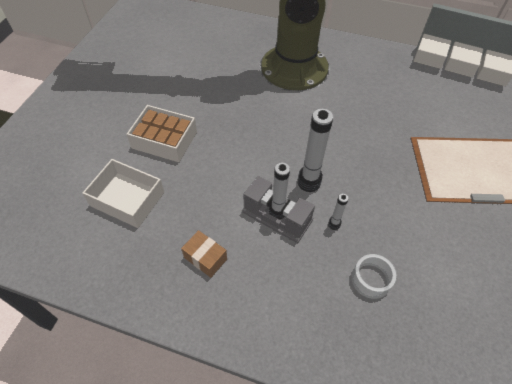

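View pics/b.png

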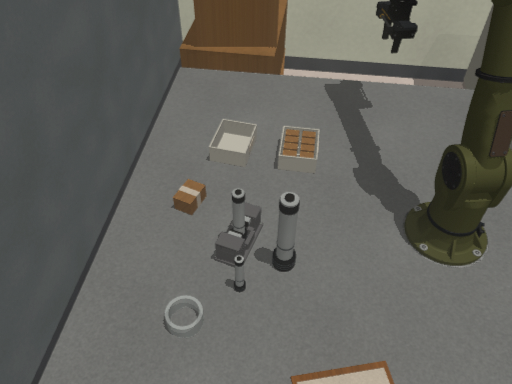

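The scene picture shows the middle torch in the dock (tail about 282,170), the large one beside it (321,117), the small one (342,199), the empty bin (123,193), the full bin (162,133), the carton (204,253) and the tape (374,277). The side view agrees: torch tail (239,195), empty bin (233,143). Next I enlarge the dock and bin.

```bash
python3 - <<'E'
import cv2,numpy as np
a=cv2.imread('pics/a.png');b=cv2.imread('pics/b.png')
A=cv2.resize(a[150:250,225:345],(480,400),interpolation=2)
B=cv2.resize(b[175:275,200:280],(320,400),interpolation=2)
cv2.imwrite('pics/c.png',np.hstack([A,B]))
from h import *
np.set_printoptions(precision=4,suppress=True)
print('tail sc',ray('scene',282,169,.2),'side',ray('side',238.5,194,.2))
print('bin corners top sc',[ray('scene',*p,.06)[:2] for p in [(120,164),(160,184),(129,218),(86,193)]])
print('bin corners top side',[ray('side',*p,.06)[:2] for p in [(221,122),(257,128),(247,162),(211,157)]])
print('big tail',ray('scene',322,115,.26),'bigbase',ray('scene',311,184,0),'small',ray('scene',336,226,0),'carton',ray('scene',205,248,.05),'tape',ray('scene',375,268,.045),'full',ray('scene',162,130,.06))
E
```

```text
tail sc [0.5724 0.112  0.2   ] side [0.5676 0.1183 0.2   ]
bin corners top sc [array([ 0.5869, -0.3085]), array([ 0.6106, -0.1833]), array([ 0.7234, -0.2093]), array([ 0.6942, -0.3432])]
bin corners top side [array([ 0.6983, -0.3315]), array([ 0.5742, -0.3165]), array([ 0.5841, -0.148 ]), array([ 0.698 , -0.1551])]
big tail [0.4496 0.1613 0.26  ] bigbase [0.4445 0.1692 0.    ] small [ 0.5491  0.2593 -0.    ] carton [ 0.7332 -0.0129  0.05  ] tape [0.6538 0.3617 0.045 ] full [ 0.4445 -0.2576  0.06  ]
```

View pics/c.png

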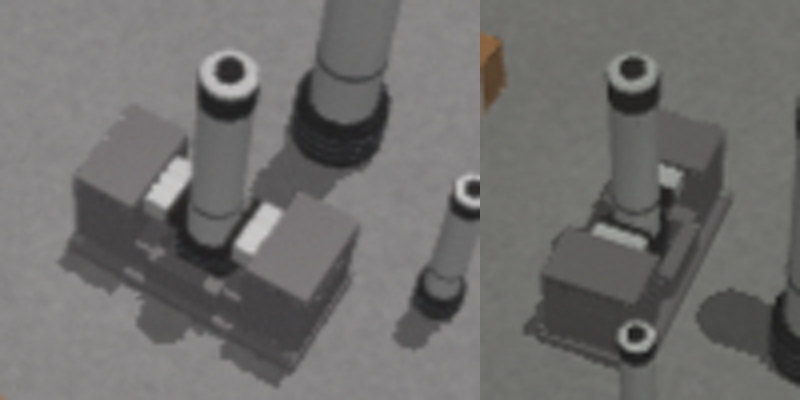

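```bash
python3 - <<'E'
from h import *
np.set_printoptions(precision=4,suppress=True)
a=ray('scene',241.2,213.7,0);b=ray('scene',298.7,242.5,0);d=b-a;print('sc base',a,b,np.hypot(*d[:2]),np.degrees(np.arctan2(d[1],d[0])))
a=ray('side',211.2,257.5,0);b=ray('side',263.2,223.7,0);d=b-a;print('side base',a,b,np.hypot(*d[:2]),np.degrees(np.arctan2(d[1],d[0])))
f=lambda u,v:ray('scene',225+u/4,150+v/4,.078)[:2]
g=lambda u,v:ray('side',200+(u-480)/4,175+v/4,.078)[:2]
P=[f(75,178),f(132,107),f(358,228),f(318,300)];print('tops sc',P,np.mean(P,0))
P=[g(542,275),g(638,298),g(725,132),g(660,112)];print('tops side',P,np.mean(P,0))
# triangulate tail
def tri(p,q):
    A=[];
    def o(n,u,v):
        a=ray(n,u,v,0);b=ray(n,u,v,1);d=(b-a)/np.linalg.norm(b-a);M=np.eye(3)-np.outer(d,d);return M,M@a
    M1,c1=o('scene',*p);M2,c2=o('side',*q);return np.linalg.solve(M1+M2,c1+c2)
print(tri((282.3,167.5),(238.2,193)),'big',tri((322,116),(289,200)))
E
```

```text
sc base [ 0.5922  0.024  -0.    ] [0.6238 0.1833 0.    ] 0.1624490073920903 78.79970156491457
side base [0.6362 0.1755 0.    ] [0.5109 0.0392 0.    ] 0.18516517531029414 -132.60957085945742
tops sc [array([0.5838, 0.0285]), array([0.5226, 0.0444]), array([0.5632, 0.1973]), array([0.6178, 0.1873])] [0.5719 0.1144]
tops side [array([0.6185, 0.1858]), array([0.555 , 0.1952]), array([0.5171, 0.0488]), array([0.5637, 0.0367])] [0.5636 0.1166]
[0.5684 0.1122 0.1985] big [0.442  0.1623 0.2474]
```

>>> servo_tool(commands=[[[-50,0,0,-130,200,-150,87],[-50,0,0,-130,200,-150,87],[-50,0,0,-130,200,-150,87],[-50,0,0,-130,200,-150,87],[-50,0,0,-130,200,-150,87]]])

```text
time: 0.72
position: [0.3176, -0.4341, 0.3545]
tool_rot: [0.348, 1.54, -0.35]
ft_force: [-0.1, 0.1, -0.6]
grip_width: 1.0
```

```bash
cat >> h.py <<'E'
def to(p,a,tilt=0):
    """rows from the present pose to TCP p, jaw azimuth a (deg)"""
    s=ctrl.get_state(); M=R.from_rotvec(s['tool_rot']).as_matrix()
    c,n=np.cos(np.radians(a)),np.sin(np.radians(a))
    T=np.array([[0,-n,c],[0,c,n],[-1,0,0]])
    w=np.degrees(R.from_matrix(M.T@T).as_rotvec()); d=1000*M.T@(np.array(p)-s['position'])
    print('t',round(s['time'],2),'pos',s['position'].round(4),'F',np.round(s['ft_force'],1),'grip',round(s['grip_width'],3),'| turn',w.round(1),'shift',d.round(1))
E
python3 -c "
from h import *
to([.5,-.2,.35],76)"
```

```text
t 0.72 pos [ 0.3176 -0.4341  0.3545] F [-0.1  0.1 -0.6] grip 1.0 | turn [-1.015e+02  1.000e-01  1.000e-01] shift [  4.5 289.8  63.8]
```

>>> servo_tool(commands=[[[-50,0,0,0,290,64,87],[-50,0,0,0,290,64,87],[-50,0,0,0,290,64,87],[-50,0,0,0,290,64,87],[-50,0,0,0,290,64,87]]])

```text
time: 1.35
position: [0.5007, -0.2015, 0.3524]
tool_rot: [-0.333, 1.545, 0.334]
ft_force: [0.4, -1.0, 0.8]
grip_width: 1.0
```

```bash
python3 -c "
from h import *
to([.569,.114,.36],76)
snap('wrist','w1.png');np.set_printoptions(suppress=True,precision=4);print(vision.camera_info('wrist')['pose'])
print(proj('wrist',[.648,-.25,.06]))"
```

```text
t 1.35 pos [ 0.5007 -0.2015  0.3524] F [ 0.4 -1.   0.8] grip 1.0 | turn [-51.6   0.   -0. ] shift [ -7.5 259.2 192.4]
[[ 0.9062  0.4055  0.12    0.4728]
 [ 0.4228 -0.872  -0.2466 -0.126 ]
 [ 0.0046  0.2742 -0.9617  0.5154]
 [ 0.      0.      0.      1.    ]]
(np.float64(313.2973172189434), np.float64(224.43764231277194))
```

View pics/w1.png

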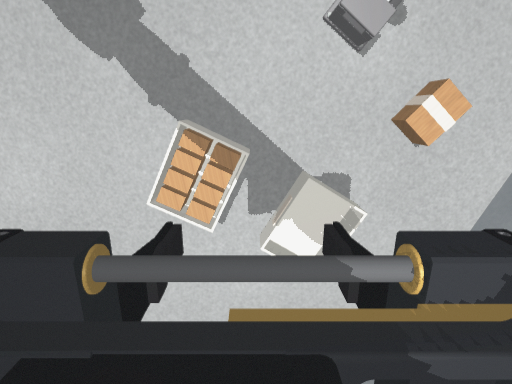

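The wrist view shows the full bin (198,175) and the empty bin, rim corners about (308,170), (367,212) and (262,246), the fourth hidden by the gripper. The carton is at (432,112).

```bash
python3 -c "
from h import *
a,b,c=[ray('wrist',*p,.06)[:2] for p in [(308,170),(367,212),(262,246)]]
print(a,b,c,np.hypot(*(b-a)),np.hypot(*(c-a)),(b+c)/2)"
```

```text
[ 0.59511531 -0.17008533] [ 0.71974569 -0.19177359] [ 0.58579671 -0.32353914] 0.12650341743080906 0.15373648950481308 [ 0.6527712  -0.25765637]
```

>>> servo_tool(commands=[[[-50,0,0,-10,230,155,87],[-50,0,0,-10,230,155,87],[-50,0,0,-10,230,155,87],[-50,0,0,-10,230,155,87],[-50,0,0,-10,230,155,87]]])

```text
time: 2.02
position: [0.5471, 0.0733, 0.3627]
tool_rot: [-1.007, 1.324, 1.009]
ft_force: [0.7, -0.7, 0.8]
grip_width: 1.0
```

```bash
python3 -c "
from h import *
to([.569,.114,.36],76)
snap('wrist','w2.png');print(proj('wrist',[.569,.114,.2]))"
```

```text
t 2.02 pos [0.5471 0.0733 0.3627] F [ 0.7 -0.7  0.8] grip 1.0 | turn [-1.5  0.1 -0. ] shift [  2.7 -10.2  45.1]
(np.float64(287.0591418153134), np.float64(186.44459482498635))
```

View pics/w2.png

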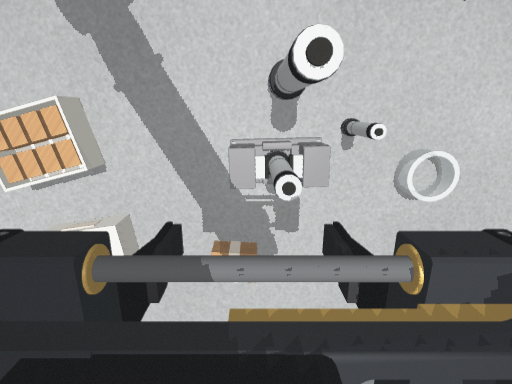

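The wrist view shows the torch tail at (288,188), next to the prediction (287,186). The dock's front top edge runs from about (231,188) to (329,186).

```bash
python3 -c "
from h import *
print(ray('wrist',288,188,.2))
for p,q in [((231,188),(329,186)),((230,147),(329,144))]:
  a=ray('wrist',*p,.078);b=ray('wrist',*q,.078);d=b-a;print(a,b,np.hypot(*d[:2]),np.degrees(np.arctan2(d[1],d[0])))
to([.570,.115,.36],76)"
```

```text
[0.57113869 0.11463697 0.2       ]
[0.58294856 0.0324136  0.078     ] [0.62130737 0.18642863 0.078     ] 0.15871996617481676 76.01451980137766
[0.51910381 0.0495017  0.078     ] [0.55489232 0.19922812 0.078     ] 0.15394420704758002 76.55704462797253
t 2.08 pos [0.5472 0.0761 0.3626] F [-1.   2.5  0.2] grip 1.001 | turn [-1.1  0.2 -0. ] shift [  2.7 -11.9  43.5]
```

>>> servo_tool(commands=[[[-1.2,0,0,0,-11,42,87],[-1.2,0,0,0,-11,42,87],[-1.2,0,0,0,-11,42,87]]])

```text
time: 2.45
position: [0.5697, 0.1049, 0.362]
tool_rot: [-1.015, 1.323, 1.016]
ft_force: [0.9, -0.5, -0.2]
grip_width: 1.002
```

```bash
python3 -c "
from h import *
to([.570,.115,.141],76)"
```

```text
t 2.45 pos [0.5697 0.1049 0.362 ] F [ 0.9 -0.5 -0.2] grip 1.002 | turn [-0.9 -0.1 -0.1] shift [221.    2.1  10.1]
```

>>> servo_tool(commands=[[[0,0,0,0,0,0,87],[0,0,0,0,0,0,87]]])

```text
time: 2.7
position: [0.5699, 0.1048, 0.3627]
tool_rot: [-1.016, 1.322, 1.014]
ft_force: [0.9, -0.1, 0.6]
grip_width: 1.0
```

```bash
python3 -c "
from h import *
to([.570,.115,.141],76)"
```

```text
t 2.7 pos [0.5699 0.1048 0.3627] F [ 0.9 -0.1  0.6] grip 1.0 | turn [-0.9 -0.   0. ] shift [221.7   2.6  10.1]
```

>>> servo_tool(commands=[[[-0.9,0,0,0,2.5,10,87],[-0.9,0,0,60,2.5,10,87],[-0.9,0,0,115,2.5,10,87],[-0.9,0,0,170,2.5,10,87],[-0.9,0,0,220,2.5,10,87]]])

```text
time: 3.32
position: [0.5696, 0.1167, 0.1409]
tool_rot: [-1.029, 1.314, 1.029]
ft_force: [-0.2, 0.0, -0.2]
grip_width: 0.999
```

>>> servo_tool(commands=[[[0,0,0,0,0,0,87],[0,0,0,0,0,0,87]]])

```text
time: 3.58
position: [0.5712, 0.1172, 0.1446]
tool_rot: [-1.029, 1.312, 1.028]
ft_force: [-0.3, 1.3, 1.3]
grip_width: 0.996
```

```bash
python3 -c "
from h import *
to([.570,.115,.141],76)
w=snap('wrist','w3.png');s=snap('scene','s3.png')[110:270,180:393]
cv2.imwrite('pics/d.png',np.hstack([cv2.resize(w,(400,300)),cv2.resize(s,(400,300))])[:,:,::-1])"
```

```text
t 3.58 pos [0.5712 0.1172 0.1446] F [-0.3  1.3  1.3] grip 0.996 | turn [0.1 0.1 0.1] shift [ 3.6  0.6 -2.5]
```

View pics/d.png

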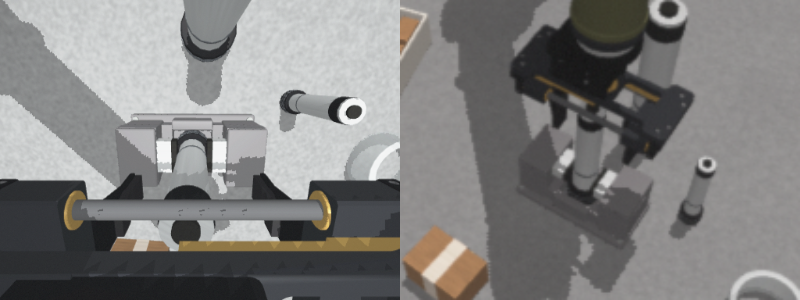

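The barrel stands between the open fingers, at (190,200) in the left half; the dock's cheeks are closed (white slides beside the barrel). I close on it.

>>> servo_tool(commands=[[[0,0,0,3,0.5,-2,87],[0,0,0,3,0.5,-2,20],[0,0,0,3,0.5,-2,20],[0,0,0,3,0.5,-2,20],[0,0,0,3,0.5,-2,20]]], newtons=30)

```text
time: 4.3
position: [0.5691, 0.1145, 0.1395]
tool_rot: [-1.028, 1.314, 1.028]
ft_force: [0.2, -1.1, -0.3]
grip_width: 0.633
```

>>> servo_tool(commands=[[[0,0,0,0,0,0,20],[0,0,0,0,0,0,20],[0,0,0,0,0,0,20]]])

```text
time: 4.68
position: [0.5689, 0.1135, 0.1394]
tool_rot: [-1.029, 1.316, 1.027]
ft_force: [-1.3, -2.2, 0.2]
grip_width: 0.361
```

```bash
python3 -c "
from h import *
to([.570,.115,.141],76)"
```

```text
t 4.67 pos [0.5689 0.1135 0.1394] F [-1.3 -2.2  0.2] grip 0.361 | turn [ 0.  -0.1 -0. ] shift [-1.6 -0.7  1.8]
```

>>> servo_tool(commands=[[[0,4,0,0,0,8.5,20],[0,8,0,0.5,0,16.5,20],[0,11,0,1.5,0,22.8,20],[0,14,0,2.5,0,29,20],[0,14,0,2.5,0,29,20]]], newtons=40)

```text
time: 5.3
position: [0.5756, 0.138, 0.1371]
tool_rot: [-1.187, 1.521, 0.918]
ft_force: [-2.1, -8.9, 4.3]
grip_width: 0.361
```

```bash
python3 -c "
from h import *
to([.5689,.1135,.1394],76)
w=snap('wrist','w4.png');s=snap('scene','s4.png')[110:270,180:393]
cv2.imwrite('pics/e.png',np.hstack([cv2.resize(w,(400,300)),cv2.resize(s,(400,300))])[:,:,::-1])"
```

```text
t 5.3 pos [0.5756 0.138  0.1371] F [-2.1 -8.9  4.3] grip 0.361 | turn [ -0.  -14.6  -0. ] shift [  4.2   0.5 -25.2]
```

View pics/e.png

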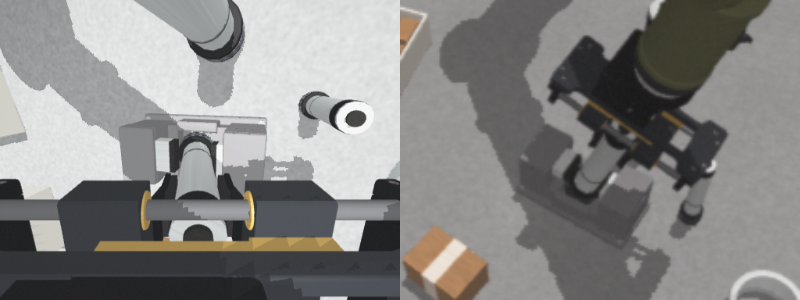

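The torch leans towards +y and the right-hand white slide strip has gone in under its housing, so that cheek is moving. I push slightly further, then to the other side.

>>> servo_tool(commands=[[[0,1,0,0,0,3,20],[0,2,0,0,0,6,20],[0,2,0,0,0,6,20]]])

```text
time: 5.78
position: [0.5769, 0.1421, 0.1364]
tool_rot: [-1.208, 1.55, 0.899]
ft_force: [-4.1, -9.4, 6.8]
grip_width: 0.36
```

```bash
python3 -c "
from h import *
to([.5689,.1135,.1394],76)"
```

```text
t 5.78 pos [0.5769 0.1421 0.1364] F [-4.1 -9.4  6.8] grip 0.36 | turn [ -0.2 -16.7  -0. ] shift [  5.7   0.7 -29.3]
```

>>> servo_tool(commands=[[[0,-5,0,3,0,-10,20],[0,-10,0,5,0,-21,20],[0,-16,0,6,0,-34,20],[0,-16,0,6,0,-34,20]]])

```text
time: 6.28
position: [0.5697, 0.1114, 0.1395]
tool_rot: [-1.025, 1.317, 1.022]
ft_force: [0.1, -1.9, 0.3]
grip_width: 0.358
```

```bash
python3 -c "
from h import *
to([.5689,.1135,.1394],76)"
```

```text
t 6.28 pos [0.5697 0.1114 0.1395] F [ 0.1 -1.9  0.3] grip 0.358 | turn [-0.3 -0.1  0.1] shift [0.1 1.3 1.8]
```

>>> servo_tool(commands=[[[0,-4,0,0,0,-7,20],[0,-8,0,0.5,0,-15,20],[0,-12,0,1.5,0,-24,20],[0,-16,0,3,0,-32,20],[0,-17,0,3.5,0,-35,20]]])

```text
time: 6.9
position: [0.5612, 0.0824, 0.1367]
tool_rot: [-0.837, 1.07, 1.134]
ft_force: [-0.1, 1.9, 4.5]
grip_width: 0.36
```

>>> servo_tool(commands=[[[0,0,0,0,0,0,20]]])

```text
time: 7.02
position: [0.5613, 0.0825, 0.1368]
tool_rot: [-0.839, 1.071, 1.134]
ft_force: [-0.9, -0.7, 7.2]
grip_width: 0.36
```

```bash
python3 -c "
from h import *
to([.5689,.1135,.1394],76)
w=snap('wrist','w5.png');s=snap('scene','s5.png')[110:270,180:393]
cv2.imwrite('pics/f.png',np.hstack([cv2.resize(w,(400,300)),cv2.resize(s,(400,300))])[:,:,::-1])"
```

```text
t 7.03 pos [0.5613 0.0825 0.1368] F [-0.9 -0.7  7.2] grip 0.36 | turn [ 0.2 17.  -0. ] shift [ 6.8  0.  31.3]
```

View pics/f.png

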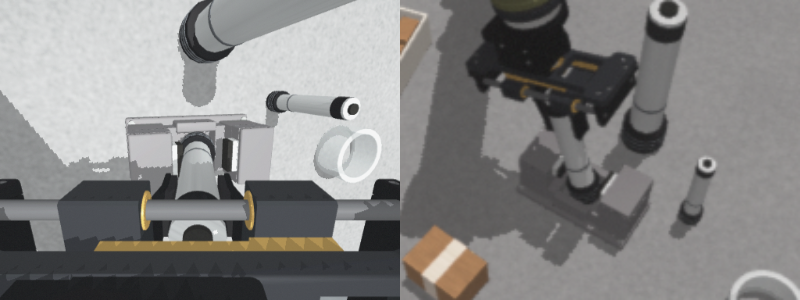

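The torch now leans towards -y and the left white strip is mostly gone. The side force is low, so I push a little further.

>>> servo_tool(commands=[[[0,-1,0,0,0,-4,20],[0,-1.5,0,0,0,-8,20],[0,-1.5,0,0,0,-8,20]]])

```text
time: 7.5
position: [0.5604, 0.0791, 0.1361]
tool_rot: [-0.822, 1.043, 1.145]
ft_force: [-0.8, 4.6, 10.0]
grip_width: 0.36
```

```bash
python3 -c "
from h import *
to([.5689,.1135,.1394],76)"
```

```text
t 7.5 pos [0.5604 0.0791 0.1361] F [-0.8  4.6 10. ] grip 0.36 | turn [ 0.3 18.8  0. ] shift [ 8.3 -0.1 34.6]
```

>>> servo_tool(commands=[[[0,6,0,4,0,12,20],[0,12,0,6,0,24,20],[0,18.8,0,7.5,0,37,20],[0,18.8,0,7.5,0,37,20]]])

```text
time: 8.0
position: [0.5684, 0.1153, 0.1394]
tool_rot: [-1.04, 1.314, 1.032]
ft_force: [-0.7, 0.8, 10.0]
grip_width: 0.359
```

>>> servo_tool(commands=[[[0,0,0,-5,0,0,20],[0,0,0,-10,0,0,20],[0,0,0,-14,0,0,20],[0,0,0,-14,0,0,20]]])

```text
time: 8.5
position: [0.5681, 0.1092, 0.1521]
tool_rot: [-1.031, 1.319, 1.025]
ft_force: [-0.0, -0.3, -2.8]
grip_width: 0.364
```

```bash
python3 -c "
from h import *
to([.5689,.1135,.1394],76)
w=snap('wrist','w6.png');s=snap('scene','s6.png')[110:270,180:393]
cv2.imwrite('pics/g.png',np.hstack([cv2.resize(w,(400,300)),cv2.resize(s,(400,300))])[:,:,::-1])"
```

```text
t 8.5 pos [0.5681 0.1092 0.1521] F [-0.  -0.3 -2.8] grip 0.364 | turn [-0.  -0.3  0. ] shift [12.7  0.3  4.4]
```

View pics/g.png

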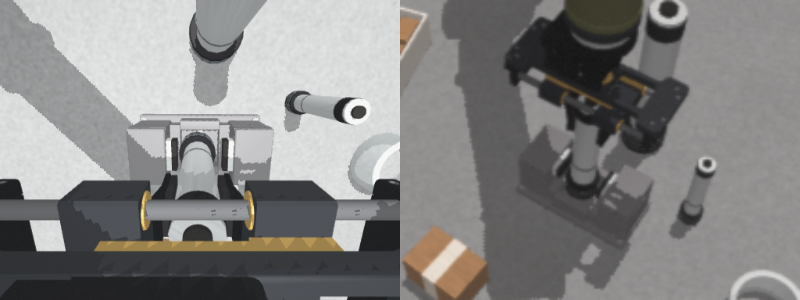

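Both cheeks are back (dark faces at (165,152) and (232,152) with gaps around the head), the head is rising between them, and the wrist carries only the torch's weight. I keep lifting.

>>> servo_tool(commands=[[[0,0,0,-12,0,0,20],[0,0,0,-25,0,0,20],[0,0,0,-40,0,0,20],[0,0,0,-55,0,0,20],[0,0,0,-75,0,0,20]]])

```text
time: 9.22
position: [0.5679, 0.1103, 0.2281]
tool_rot: [-1.032, 1.319, 1.026]
ft_force: [-0.7, -0.8, -1.9]
grip_width: 0.357
```

>>> servo_tool(commands=[[[0,0,0,-40,0,0,20],[0,0,0,-60,0,0,20],[0,0,0,-60,0,0,20]]])

```text
time: 9.6
position: [0.5689, 0.1112, 0.2886]
tool_rot: [-1.033, 1.316, 1.024]
ft_force: [0.2, 0.5, -2.7]
grip_width: 0.361
```

```bash
python3 -c "
from h import *
to([.653,-.257,.29],76)"
```

```text
t 9.6 pos [0.5689 0.1112 0.2886] F [ 0.2  0.5 -2.7] grip 0.361 | turn [ 0.1 -0.2  0.2] shift [   0.5 -170.2 -337.1]
```

>>> servo_tool(commands=[[[0,0,0,0,-10,-20,20],[0,0,0,0,-30,-60,20],[0,0,0,0,-50,-100,20],[0,0,0,0,-70,-140,20],[0,0,0,0,-90,-180,20]]])

```text
time: 10.22
position: [0.6116, -0.0872, 0.2859]
tool_rot: [-1.03, 1.321, 1.028]
ft_force: [0.1, -0.7, -2.8]
grip_width: 0.36
```

>>> servo_tool(commands=[[[0,0,0,0,-20,-40,20],[0,0,0,0,-40,-80,20],[0,0,0,0,-58,-115,20],[0,0,0,0,-72,-142,20],[0,0,0,0,-80,-157,20]]])

```text
time: 10.85
position: [0.6512, -0.2595, 0.2862]
tool_rot: [-1.028, 1.322, 1.027]
ft_force: [-0.1, -0.1, -2.3]
grip_width: 0.362
```

```bash
python3 -c "
from h import *
to([.653,-.257,.135],76)
w=snap('wrist','w7.png');s=snap('scene','s7.png')[100:260,50:263];d=snap('side','d7.png')[80:200,170:330]
cv2.imwrite('pics/i.png',np.hstack([cv2.resize(s,(400,300)),cv2.resize(d,(400,300))])[:,:,::-1])"
```

```text
t 10.85 pos [ 0.6512 -0.2595  0.2862] F [-0.1 -0.1 -2.3] grip 0.362 | turn [-0.1 -0.3 -0.2] shift [151.1  -1.7   3.7]
```

View pics/i.png

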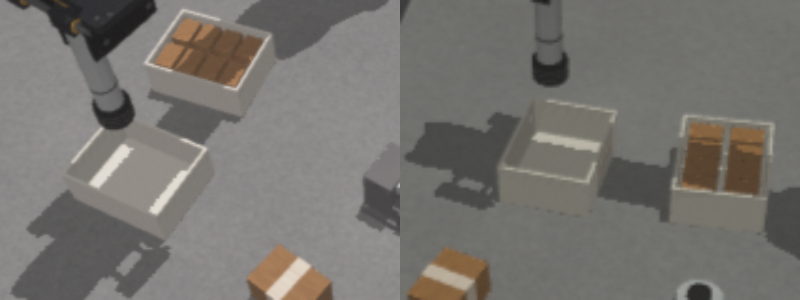

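```bash
python3 -c "
from h import *
print(ray('scene',50+114*.5325,100+120*.5333,.166),ray('side',170+150*.4,80+77*.4,.166))
P=[ray('side',170+(u-400)*.4,80+v*.4,.06)[:2] for u,v in [(535,101),(616,111),(587,178),(501,167)]];print(P,np.mean(P,0))
P=[ray('scene',50+u*.5325,100+v*.5333,.06)[:2] for u,v in [(68,174),(128,122),(212,148),(155,208)]];print(P,np.mean(P,0))"
```

```text
[ 0.65866467 -0.26229704  0.166     ] [ 0.65207092 -0.25667569  0.166     ]
[array([ 0.68976932, -0.34150246]), array([ 0.57860488, -0.33521141]), array([ 0.59788215, -0.19636578]), array([ 0.70910065, -0.20206127])] [ 0.64383925 -0.26878523]
[array([ 0.69348979, -0.34303802]), array([ 0.59149375, -0.31131132]), array([ 0.5940953 , -0.18327945]), array([ 0.70317278, -0.21071147])] [ 0.6455629  -0.26208507]
```

Torch lens and bin centre agree to about 1 cm, so I lower it.

>>> servo_tool(commands=[[[0,0,0,30,0,0,20],[0,0,0,65,0,0,20],[0,0,0,100,0,0,20],[0,0,0,130,0,0,20],[0,0,0,145,0,0,20]]])

```text
time: 11.62
position: [0.6509, -0.2556, 0.142]
tool_rot: [-1.031, 1.319, 1.031]
ft_force: [0.3, 0.3, -2.9]
grip_width: 0.364
```

>>> servo_tool(commands=[[[0,0,0,0,0,0,20],[0,0,0,5,0,0,20],[0,0,0,10,0,0,20],[0,0,0,10,0,0,20]]])

```text
time: 12.12
position: [0.6517, -0.2582, 0.1338]
tool_rot: [-1.031, 1.319, 1.026]
ft_force: [0.3, -0.0, -2.2]
grip_width: 0.362
```

>>> servo_tool(commands=[[[0,0,0,3,0,0,20],[0,0,0,6,0,0,20],[0,0,0,6,0,0,20]]])

```text
time: 12.5
position: [0.6516, -0.2581, 0.1273]
tool_rot: [-1.031, 1.319, 1.027]
ft_force: [0.0, -0.4, -3.1]
grip_width: 0.358
```

>>> servo_tool(commands=[[[0,0,0,2,0,0,20],[0,0,0,4,0,0,20],[0,0,0,4,0,0,20]]])

```text
time: 12.88
position: [0.6518, -0.2582, 0.1237]
tool_rot: [-1.032, 1.319, 1.026]
ft_force: [0.2, 0.2, -2.7]
grip_width: 0.362
```

>>> servo_tool(commands=[[[0,0,0,1,0,0,20],[0,0,0,2,0,0,20],[0,0,0,2,0,0,20]]])

```text
time: 13.25
position: [0.6521, -0.2583, 0.1236]
tool_rot: [-1.033, 1.318, 1.025]
ft_force: [-3.3, -0.0, 4.7]
grip_width: 0.357
```

>>> servo_tool(commands=[[[0,0,0,1,0,0,20],[0,0,0,2,0,0,20],[0,0,0,2,0,0,20]]])

```text
time: 13.62
position: [0.6525, -0.2584, 0.1235]
tool_rot: [-1.033, 1.318, 1.024]
ft_force: [-5.0, 0.5, 13.4]
grip_width: 0.362
```

Contact at TCP z 0.1237 (force up to 13 N). I ease off 3 mm of commanded pressure, then release.

>>> servo_tool(commands=[[[0,0,0,-2,0,0,20],[0,0,0,-2,0,0,20],[0,0,0,-2.5,0,0,20]]], newtons=15)

```text
time: 14.0
position: [0.6526, -0.2586, 0.1235]
tool_rot: [-1.033, 1.318, 1.024]
ft_force: [0.5, -0.4, 4.7]
grip_width: 0.361
```

```bash
python3 -c "
from h import *
to([.653,-.257,.135],76)
w=snap('wrist','w8.png');s=snap('scene','s8.png')[100:260,50:263];d=snap('side','d8.png')[80:200,170:330]
cv2.imwrite('pics/j.png',np.hstack([cv2.resize(s,(400,300)),cv2.resize(d,(400,300))])[:,:,::-1])"
```

```text
t 14.0 pos [ 0.6526 -0.2586  0.1235] F [ 0.5 -0.4  4.7] grip 0.361 | turn [ 0.1 -0.3  0.1] shift [-11.5   0.    1.6]
```

View pics/j.png

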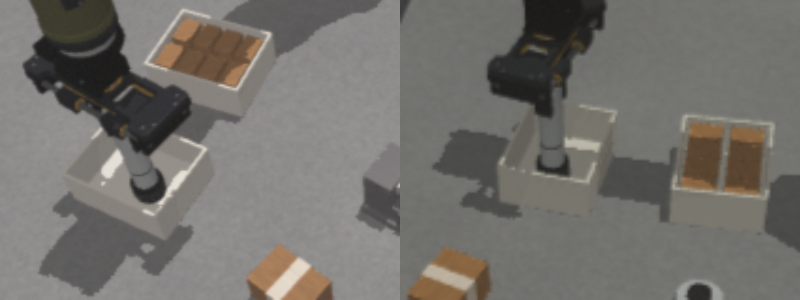

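The torch stands upright on the bin floor, head at (150,185) in the left half, clear of the walls. I release it.

>>> servo_tool(commands=[[[0,0,0,0,0,0,50],[0,0,0,0,0,0,60],[0,0,0,0,0,0,75],[0,0,0,0,0,0,87],[0,0,0,0,0,0,87]]])

```text
time: 14.78
position: [0.6518, -0.2581, 0.1221]
tool_rot: [-1.031, 1.319, 1.026]
ft_force: [-0.4, 1.0, 0.1]
grip_width: 0.843
```

>>> servo_tool(commands=[[[0,0,0,0,0,0,87],[0,0,0,0,0,0,87],[0,0,0,0,0,0,87]]])

```text
time: 15.15
position: [0.6518, -0.2582, 0.1223]
tool_rot: [-1.032, 1.319, 1.026]
ft_force: [0.4, 0.2, -0.0]
grip_width: 0.998
```

>>> servo_tool(commands=[[[0,0,0,-20,0,0,87],[0,0,0,-50,0,0,87],[0,0,0,-90,0,0,87],[0,0,0,-130,0,0,87],[0,0,0,-170,0,0,87]]])

```text
time: 15.78
position: [0.6521, -0.2571, 0.2955]
tool_rot: [-1.033, 1.318, 1.025]
ft_force: [0.1, -0.3, 0.1]
grip_width: 1.002
```

>>> servo_tool(commands=[[[0,0,0,-20,0,0,87],[0,0,0,-20,0,0,87],[0,0,0,-20,0,0,87]]])

```text
time: 16.15
position: [0.6517, -0.2571, 0.3117]
tool_rot: [-1.031, 1.319, 1.027]
ft_force: [-0.7, -0.6, 0.3]
grip_width: 0.994
```

```bash
python3 -c "
from h import *
to([.653,-.257,.3],76)
s=snap('scene','s9.png');d=snap('side','d9.png')
cv2.imwrite('pics/k.png',np.hstack([cv2.resize(s,(400,300)),cv2.resize(d[80:200,170:330],(400,300))])[:,:,::-1])"
```

```text
t 16.15 pos [ 0.6517 -0.2571  0.3117] F [-0.7 -0.6  0.3] grip 0.994 | turn [ 0.1 -0.3 -0. ] shift [11.7 -1.2  0.4]
```

View pics/k.png

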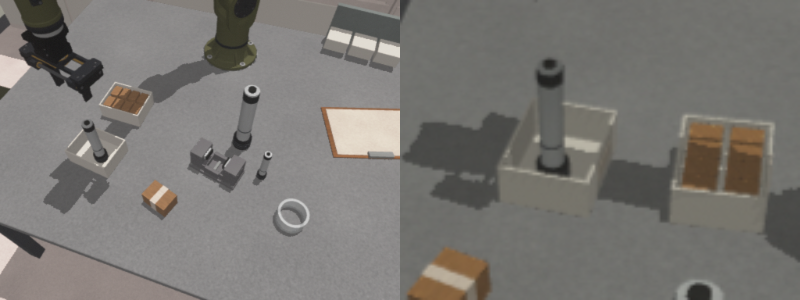

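The torch stands upright in the empty bin (tail at (88,126) in the left half, (550,68) in the right). The carton and tape are unmoved and the gripper is clear above, so I hand in.

```bash
python3 -c "
from bench import close_job
print(close_job())"
```

```text
the job is handed in; nothing more can be done
None
```

The torch is standing upright on its lens in the empty bin, released, and the job is handed in at about 16 s of robot time; `close_job` gives no verdict.

- **Rocking:** I gripped the barrel about 50 mm above its middle. I leaned it about 0.29 rad towards the dock's +y and about 0.33 rad towards -y, a little past the 0.2–0.3 rad you gave. The wrist force stayed low (about 12 N at most, read at the end of each move).
- **Lifting:** It then came straight out with only its own weight on the wrist. The cheek positions were not measured directly; I judged them from the pictures and from the free lift.
- **Setting down:** I lowered it in small steps and first felt the bin floor at about 124 mm tool height, which matches the expected lens height of about 4–5 mm. It was pressed to 13 N, eased off to about 5 N, then released without dropping.

**Last checks:** the final pictures show the torch upright and clear of the bin walls, with the carton and tape looking unmoved. The gripper is open about 0.19 m higher and the wrist force is near zero.

**What disagreed:** the camera estimates of the bin centre differed by about 10 mm, well inside the 70 mm allowance.

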